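Scrape the offcuts off the sawing plate

TASK

Take the wooden scraper block and wipe the two metal offcuts off the raised sawing plate into the trough along the plate's side, using the block only: the gripper must not touch the offcuts. Then stand the block upright on the bare desk again and let go of it.

Things in the scene. Friction and masses are not known exactly. Their poses are not given: they have to be found in the camera images.
- saw_plate: Fixed sawing plate with chip trough, 124 (x) x 180 (y) x 32 mm. Origin: centre of underside, on the desk; z up. Dark rimless steel plate: 32 mm high, y = -25 to +90 mm. Open aluminium trough on its -y side (robot's right), y = -25 to -90 mm: floor 8 mm high, outer walls 24 mm high. Things pushed along -y over the edge drop in. A partition 0.36 m high stands about 0.1 m farther right.
- scraper_block: Loose wooden scraper block on the desk, 0.2 kg. Origin: centre of underside; z up. Foot with dark rubber sole 100 (x) x 36 (y) x 26 mm high; on it an upright grip 64 (x) x 20 (y) mm, from 26 to 78 mm high, grasped across y. Both long faces (y = +-18 mm) are alike and can push. Stands left of the plate; a blue cardboard box and a flat steel disc stand in the same row, in any order.
- offcut_disc: Loose aluminium offcut lying on the plate: flat round disc, 20 mm diameter, 12 mm high, 20 g. Origin at its centre (6 mm above the plate). (The larger 30 mm resin discs on the desk are not part of the job.)
- offcut_bar: Loose aluminium offcut lying on the plate, at any yaw: rectangular piece 22 (its x) x 14 (its y) x 12 mm high, 20 g. Origin at its centre. The two offcuts lie within 26 mm of the plate's middle line (x = 0), at y = 0 to +35 mm of the plate's frame.

How it is judged:
By the outcome, as a careful person would: the job done as asked, in the order asked, and still so for the second after the job is handed in, with the robot touching nothing.
It also fails if it takes over 64 s, if anything falls off the work surface, if the arm or the gripper's body presses on something with over 40 N, if the wrist force passes 120 N, or if a joint passes its speed limit or range.

ROBOT

A 6-joint arm with a two-finger parallel gripper is mounted at the origin on a cart in front of the work surface, level with it; the furniture and walls round the work are solid. World frame = base frame: x ahead of the robot, y to its left, z up, the work surface at z = 0. Lengths are in mm, angles in rad, forces in N, time in s.
With the tool pointing down it reaches from about 275 to 1000 mm from the base axis. Payload 8.4 kg.
Tool frame: the origin (TCP) lies at the very end of the fingers, on their centre line; the grasp point (between the pads) lies 19 mm behind it; z points along the fingers, y is the direction in which the jaws open and shut (so a half turn about z gives the same grasp; the last joint's range is limited). The gripper opens to 85 mm and grips with 20 to 120 N. Pads are 22 mm wide; open, the fingers measure 114 mm over their backs; the gripper's body (76 mm by 85 mm) begins 54 mm behind the grasp point. The pads swing forward as they close: fully open they stand 13 mm farther back than shut.
Start: joints at [1.321, 0.353, 1.633, -0, 1.155, -0.002], TCP at [153.293, 605.912, 231.281] pointing down, gripper open.
Joint ranges: [-2.63, 2.63], [-0.92, 2.1], [0.06, 2.66], [-1.3, 4.44], [0, 2.69], [-3.02, 3.02]. Speed limits (rad/s): [2.22, 2.22, 2.79, 3.14, 3.14, 3.14].

INTERFACE

Orientations are given as [roll, pitch, yaw] about the fixed x, y, z axes, in that order (R = Rz(yaw) Ry(pitch) Rx(roll)).
In Python, from rig import r gives the robot as it stands.
- The arm moves only by the tool move_arm, never from a script. Its argument "increments" is a list of rows, each an object of numbers: "tx", "ty", "tz": the shift along the tool's x, y, z in cm; "rx", "ry", "rz": the turn, a rotation vector about the tool's x, y, z in degrees; "gripper": the gripper's target within -1 to 1 (fully open at 1, half-way at 0, shut at -1). A call has 1 to 12 rows; each row shifts and turns the commanded pose from where the row before left it, along the tool's axes as they then stand; what a row does not reach is not made up. A row lasts 1/10 s, in which the tool goes at most 50 mm and 8.59 degrees, less where a joint would pass 70% of its speed; a pose out of reach is approached as far as the arm can. A call is refused whole if a number of a shift passes 5 or a number of a turn 8.59, either way. A call with a gripper value outside its range is refused whole. The fingers move at their own pace and stop on an object; "squeeze" is the grip in N (left out, the last holds). Time passes only in rows, so rows that do not move let the fingers close. It gives the time, the measured TCP pose, the force and the opening at its end, in the units of the state.
- r.sense(): the state, without advancing time (a new reading comes with each control period).
- r.grab_frame(name): name is "scene" or "top" or "wrist"; returns (picture, depth): 420x560x3 uint8, red, green, blue; 420x560 float32, mm along the optical axis (not along the pixel's ray), 0 where there is no reading.
- r.camera_model(name): a dict with "fx", "fy", "cx", "cy" (pixels), "k1" (the pictures are not rectified: a ray, as slopes to the right and down, at radius r is drawn at 1 + k1 r^2 times it, then the intrinsics apply), "R" (3x3) and "t" (3): a world point X has camera coordinates R X + t; the wrist camera has in their place "hand_eye" (4x4, takes a point from camera to tool coordinates, whose origin is the TCP and whose axes are the flange's). Camera axes: x right, y down, z forward; pixel columns grow to the right and rows downward; lengths in mm; the calibration is good to about 2 mm. A picture is of the moment at which its call begins: read the wrist's pose just before it. camera_model takes no time and is no camera call.
- r.sign_off(): hands the job in, once; it reports no verdict.
Trained networks look in the newest picture that a camera, given by its name, has taken for a name from the list of things; names that differ only in an ending like _2 or _b are one class to them, and where a whole thing is asked for, a point or a joint stands for the part that bears it (a point fixed in the world has none). Each returns a list of dicts, best first, with "confidence" (0 to 1); they miss things now and then, are a little off and sometimes report something else, mostly with a low value. They report only what shows in the picture. A call takes as long as a camera call.
- r.cut_out(query, camera): "mask" (420x560 bool, what is visible of it) and "bbox" ([left, top, right, bottom] in pixels, round what is visible of it).
- r.place_of(query, camera): "location" ([row, column] in pixels: a listed point, or the origin of a listed thing).
The state is a dict: "clock": time; "qpos": joint angles; "qvel": joint speeds; "joint_efforts": joint torques, N m; "eef_pos": TCP position; "tcp_rot": TCP orientation; "contact_force": force on the tool from outside, world axes, zero at the start; "wrist_torque": the same for the moment, N m; "opening": opening from 0.0 (shut) to 1.0 (fully open).
Only numpy, scipy, OpenCV 4.12 (cv2) and the standard library are available. Lean on these libraries where they do the work, as an engineer would, in place of code of your own. Each camera call takes 0.05 s, during which the arm holds its last target. There are 200 camera calls.

## Working session

There is one attempt and no reset: what is moved stays moved. The work goes in short steps, Python scripts to look and compute and a tool call to move; the robot and the scene stay as the last step left them, time stands still between calls to the robot, and variables do not carry over. Pictures are saved under pics/ and viewed, about 8 in all and at most 12, crops included, and the job is handed in when it is done.

Besides the shell and the picture viewer there is one more tool, called after "Emit:" in YAML: its name, and indented under it one key for each argument. move_arm: Moves the arm, as the interface text tells. Its arguments: {"type":"object","properties":{"increments":{"type":"array","items":{"type":"object","properties":{"tx":{"type":"number"},"ty":{"type":"number"},"tz":{"type":"number"},"rx":{"type":"number"},"ry":{"type":"number"},"rz":{"type":"number"},"gripper":{"type":"number"}}}},"squeeze":{"type":"number"}},"required":["increments"]}

```bash
mkdir -p pics; ls; cat > h.py <<'E'
import numpy as np, cv2
from scipy.spatial.transform import Rotation as Ro
from rig import r
def bgr(p): return cv2.cvtColor(p,cv2.COLOR_RGB2BGR)
def save(n,p): cv2.imwrite('pics/'+n,bgr(p))
def pose(s=None):
    s=s or r.sense(); T=np.eye(4); T[:3,:3]=Ro.from_euler('xyz',s['tcp_rot']).as_matrix(); T[:3,3]=s['eef_pos']; return T
def cam(name,T=None):
    m=r.camera_model(name)
    if name=='wrist': W=T@np.array(m['hand_eye'])
    else:
        R=np.array(m['R']);W=np.eye(4);W[:3,:3]=R.T;W[:3,3]=-R.T@np.array(m['t'])
    return m,W
def rays(m,uv):
    K=np.array([[m['fx'],0,m['cx']],[0,m['fy'],m['cy']],[0,0,1.]])
    return cv2.undistortPoints(np.array(uv,float).reshape(-1,1,2),K,np.array([m['k1'],0,0,0.])).reshape(-1,2)
def to_world(m,W,uv,d=None,z=None):
    a=rays(m,uv); v=np.c_[a,np.ones(len(a))]
    w=v@W[:3,:3].T
    if z is not None: d=(z-W[2,3])/w[:,2]
    return W[:3,3]+w*np.reshape(d,(-1,1))
E
python3 - <<'E'
from h import *
print(r.sense())
for n in ['top','scene']:
    p,d=r.grab_frame(n); save(n+'0.png',p); m,W=cam(n); print(n,W.round(2).tolist())
    for q in ['saw_plate','scraper_block','offcut_disc','offcut_bar']:
        for o in r.cut_out(q,n)[:2]:
            k=o['mask']&(d>0); v,u=np.where(k)
            P=to_world(m,W,np.c_[u,v],d[k]); top=P[P[:,2]>np.percentile(P[:,2],90)-4]
            print(n,q,round(o['confidence'],2),o['bbox'],np.percentile(P,[2,50,98],axis=0).round().tolist(),'top',len(top),top.mean(0).round(1), cv2.minAreaRect(top[:,:2].astype(np.float32)))
E
```

```text
pics
{'clock': 0.0, 'qpos': array([ 1.32059969e+00,  3.53632954e-01,  1.63416746e+00,  1.18264617e-05,
        1.15522917e+00, -2.40997215e-03]), 'qvel': array([ 0.00172039,  0.0017815 ,  0.00010743, -0.00022282,  0.00168362,
        0.00028473]), 'joint_efforts': array([-7.04733557e-04, -6.05259061e+01, -3.42047703e+01, -6.22935772e-05,
        9.67127999e-03, -1.92381543e-05]), 'eef_pos': array([153.16415208, 605.42103973, 230.55692849]), 'tcp_rot': array([-3.14015575e+00, -1.42759502e-05,  2.89380120e+00]), 'contact_force': array([-0.84513961,  0.30545508,  0.61547968]), 'wrist_torque': array([0.00727033, 0.01923458, 0.04739684]), 'opening': 1.0012698953254306}
top [[0.02, -0.99, 0.11, 318.54], [-1.0, -0.02, -0.01, 54.51], [0.01, -0.11, -0.99, 1462.77], [0.0, 0.0, 0.0, 1.0]]
top saw_plate 0.57 [359.7, 178.5, 433.1, 231.9] [[422.0, -347.0, 2.0], [483.0, -258.0, 30.0], [543.0, -170.0, 39.0]] top 1107 [ 482.  -225.2   34.6] ((483.61181640625, -226.02841186523438), (113.72774505615234, 124.44861602783203), 89.52899169921875)
top scraper_block 0.87 [244.0, 198.0, 264.7, 234.1] [[386.0,
[... 865 characters left out ...]
.0, -346.0, 5.0], [463.0, -261.0, 31.0], [537.0, -172.0, 35.0]] top 1729 [ 476.5 -226.6   32.8] ((455.54376220703125, -314.8807067871094), (321.6119384765625, 143.81076049804688), 75.17745208740234)
scene scraper_block 0.95 [232.6, 175.0, 272.6, 206.0] [[384.0, 109.0, 4.0], [427.0, 123.0, 31.0], [475.0, 151.0, 80.0]] top 110 [430.2 128.5  76.9] ((431.5757751464844, 130.68896484375), (21.281953811645508, 62.34242248535156), 80.88410186767578)
scene offcut_bar 0.5 [336.7, 269.6, 347.4, 280.6] [[450.0, -254.0, 33.0], [458.0, -249.0, 43.0], [470.0, -239.0, 47.0]] top 43 [ 460.1 -246.8   44.7] ((460.19317626953125, -246.1997833251953), (20.435462951660156, 15.582197189331055), 3.7164254188537598)
```

```bash
cd pics; python3 -c "
import cv2
a=cv2.imread('top0.png');b=cv2.imread('scene0.png')
cv2.imwrite('top0v.png',cv2.resize(a[120:320,190:470],None,fx=2.8,fy=2.8,interpolation=2))
cv2.imwrite('scene0v.png',b)"
```

```text
(no output)
```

View pics/top0v.png

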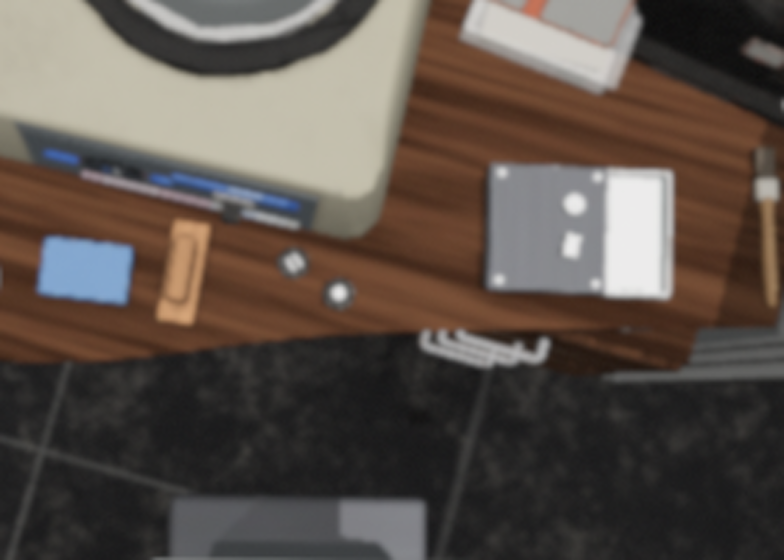

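View pics/scene0v.png

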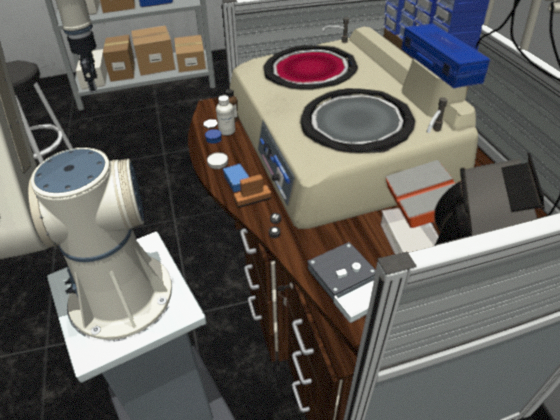

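The top view shows the blue box, then the wooden block at about (183,272), then two small resin discs, then the plate with the disc at (574,203) and the bar at (572,245). The big machine stands close behind the block. I'll check the clearances there before moving.

```bash
python3 - <<'E'
from h import *
P=[]
for n in ['top','scene']:
    p,d=r.grab_frame(n); m,W=cam(n); v,u=np.where(d>0); P.append(to_world(m,W,np.c_[u,v],d[d>0]))
for name,Q in zip(['top','scene'],P):
    print(name)
    for y in range(230,-160,-20):
        s=Q[(abs(Q[:,1]-y)<10)&(Q[:,0]>330)&(Q[:,0]<700)]
        desk=s[abs(s[:,2])<8]; hi=s[s[:,2]>60]; mid=s[(s[:,2]>10)&(s[:,0]<560)]
        row=[int(s[(abs(s[:,0]-x)<10),2].max()) if (abs(s[:,0]-x)<10).any() else None for x in range(360,620,20)]
        print(y,'desk x',desk[:,0].min().round() if len(desk) else None,row)
E
```

```text
top
230 desk x 346.0 [6, 5, 31, 36, 38, 35, 8, 9, 108, 155, 156, 162, 170]
210 desk x 346.0 [7, 7, 32, 35, 35, 36, 8, 8, 120, 150, 157, 165, 171]
190 desk x 350.0 [6, 7, 33, 35, 37, 34, 5, 6, 139, 151, 162, 168, 173]
170 desk x 353.0 [7, 7, 7, 10, 5, 9, 5, 70, 150, 152, 158, 168, 178]
150 desk x 353.0 [9, 27, 77, 77, 78, 32, 32, 102, 148, 155, 164, 169, 190]
130 desk x 356.0 [6, 29, 81, 85, 84, 83, 31, 125, 147, 155, 163, 172, 193]
110 desk x 359.0 [4, 5, 27, 30, 75, 77, 35, 125, 149, 157, 164, 173, 195]
90 desk x 362.0 [5, 6, 4, 11, 7, 4, 107, 147, 151, 158, 166, 173, 193]
70 desk x 365.0 [5, 6, 10, 7, 3, 6, 104, 147, 152, 161, 168, 177, 192]
50 desk x 369.0 [0, 7, 5, 6, 6, 9, 111, 146, 154, 161, 170, 178, 194]
30 desk x 372.0 [-703, 7, 5, 9, 19, 16, 124, 147, 158, 164, 173, 177, 195]
10 desk x 375.0 [-708, 6, 6, 6, 21, 17, 136, 149, 163, 167, 172, 178, 182]
-10 desk x 375.0 [-705, 5, 20, 22, 17, 9, 118, 153, 161, 168, 176, 180, 188]
-30 desk x 378.0 [-710, 4, 22, 21, 18, 40, 126, 149, 158, 168, 175, 178, 181]
-50 desk x 379.0 [-710, 6, 6, 7, 7, 6, 105, 143, 156, 162, 170, 175, 177]
[... 1048 characters left out ...]
 174, 191]
30 desk x 367.0 [0, 4, 4, 12, 17, 17, 126, 147, 154, 163, 170, 176, 190]
10 desk x 370.0 [-3, 5, 4, 4, 18, 17, 135, 147, 156, 165, 171, 177, 182]
-10 desk x 373.0 [-712, 4, 19, 20, 4, 37, 129, 152, 156, 165, 173, 178, 179]
-30 desk x 374.0 [-711, 5, 18, 20, 4, 48, 132, 147, 161, 166, 176, 176, 179]
-50 desk x 376.0 [-711, 3, 5, 6, 3, 6, 114, 144, 154, 161, 167, 174, 176]
-70 desk x 376.0 [-715, 5, 4, 4, 5, 3, 5, 62, 101, 150, 152, 164, 169]
-90 desk x 378.0 [-709, 4, 5, 4, 4, 4, 4, 5, 4, 5, 4, 55, 91]
-110 desk x 378.0 [-712, 3, 5, 4, 4, 5, 4, 4, 4, 5, 6, 4, 2]
-130 desk x 379.0 [-706, 2, 5, 4, 3, 5, 6, 5, 3, 5, 4, 5, 5]
-150 desk x 379.0 [-713, 3, 7, 5, 3, 4, 4, 4, 4, 4, 3, 3, 3]
```

Emit:
move_arm:
  increments:
    - {"tx":-3.2,"ty":-3.25,"gripper":0.2}
    - {"tx":-3.2,"ty":-3.25}
    - {"tx":-3.2,"ty":-3.25}
    - {"tx":-3.2,"ty":-3.25}
    - {"tx":-3.2,"ty":-3.25}
    - {"tx":-3.2,"ty":-3.25}
    - {"tx":-3.2,"ty":-3.25}
    - {"tx":-3.2,"ty":-3.25}
    - {"tx":-3.2,"ty":-3.25}
    - {"tx":-3.2,"ty":-3.25}
    - {"tx":-3.2,"ty":-3.25}
    - {"tx":-3.0,"ty":-3.4}
  squeeze: 60

```text
invalid input
```

Emit:
move_arm:
  increments:
    - {"rz":-4.3,"tz":0}
    - {}
    - {}

```text
invalid input
```

```bash
cat >> h.py <<'E'
def delta(target,s=None):
    T=pose(s); return (T[:3,:3].T@(np.array(target)-T[:3,3])/10).round(2)
E
python3 - <<'E'
from h import *
s=r.sense();T=pose(s);print(s['clock'],s['eef_pos'],np.degrees(s['tcp_rot']),s['opening'])
p,d=r.grab_frame('wrist');save('w1.png',p);m,W=cam('wrist',T)
for o in r.cut_out('scraper_block','wrist')[:2]:
    k=o['mask']&(d>0);v,u=np.where(k);P=to_world(m,W,np.c_[u,v],d[k])
    t=P[(P[:,2]>70)&(P[:,2]<88)];print(o['confidence'],o['bbox'],len(t),cv2.minAreaRect(t[:,:2].astype(np.float32)),np.median(t[:,2]))
    f=P[(P[:,2]>18)&(P[:,2]<36)];print(len(f),cv2.minAreaRect(f[:,:2].astype(np.float32)),np.median(f[:,2]))
E
```

```text
0.6 [153.31266115 605.91403932 231.31203764] [1.79997374e+02 1.02637509e-03 1.65802093e+02] 1.000583280692024
```

View pics/w1.png

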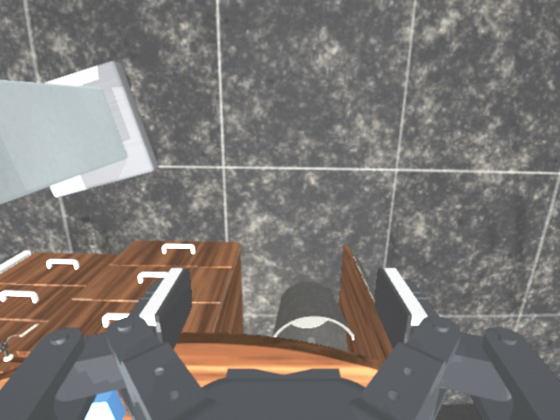

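The arm hasn't moved: the wrist picture shows the start position, with floor and drawers. The call was refused as invalid, so I'll try again with every key given in each row.

Emit:
move_arm:
  increments:
    - {"tx":-3.2,"ty":-3.25,"tz":0,"rx":0,"ry":0,"rz":0,"gripper":0.2}
    - {"tx":-3.2,"ty":-3.25,"tz":0,"rx":0,"ry":0,"rz":0,"gripper":0.2}
    - {"tx":-3.2,"ty":-3.25,"tz":0,"rx":0,"ry":0,"rz":0,"gripper":0.2}
    - {"tx":-3.2,"ty":-3.25,"tz":0,"rx":0,"ry":0,"rz":0,"gripper":0.2}
    - {"tx":-3.2,"ty":-3.25,"tz":0,"rx":0,"ry":0,"rz":0,"gripper":0.2}
    - {"tx":-3.2,"ty":-3.25,"tz":0,"rx":0,"ry":0,"rz":0,"gripper":0.2}
    - {"tx":-3.2,"ty":-3.25,"tz":0,"rx":0,"ry":0,"rz":0,"gripper":0.2}
    - {"tx":-3.2,"ty":-3.25,"tz":0,"rx":0,"ry":0,"rz":0,"gripper":0.2}
    - {"tx":-3.2,"ty":-3.25,"tz":0,"rx":0,"ry":0,"rz":0,"gripper":0.2}
    - {"tx":-3.2,"ty":-3.25,"tz":0,"rx":0,"ry":0,"rz":0,"gripper":0.2}
    - {"tx":-3.2,"ty":-3.25,"tz":0,"rx":0,"ry":0,"rz":0,"gripper":0.2}
    - {"tx":-3.0,"ty":-3.4,"tz":0,"rx":0,"ry":0,"rz":0,"gripper":0.2}
  squeeze: 60

```text
clock: 1.9
eef_pos: [428.6, 131.0, 231.7]
tcp_rot: [3.141, 0.001, 2.894]
contact_force: [0.5, 0.3, -0.7]
opening: 0.601
```

Emit:
move_arm:
  increments:
    - {"tx":0,"ty":0,"tz":1.5,"rx":0,"ry":0,"rz":-4.3,"gripper":0.2}
    - {"tx":0,"ty":0,"tz":1.5,"rx":0,"ry":0,"rz":0,"gripper":0.2}
    - {"tx":0,"ty":0,"tz":0,"rx":0,"ry":0,"rz":0,"gripper":0.2}

```text
clock: 2.2
eef_pos: [426.6, 131.8, 199.9]
tcp_rot: [-3.14, -0.003, 2.968]
contact_force: [-0.3, -0.0, 0.4]
opening: 0.596
```

```bash
cat > look.py <<'E'
from h import *
import sys
s=r.sense();T=pose(s);print(s['clock'],s['eef_pos'],np.degrees(s['tcp_rot']),s['opening'])
p,d=r.grab_frame('wrist');save(sys.argv[1],p);m,W=cam('wrist',T)
for o in r.cut_out('scraper_block','wrist')[:2]:
    k=o['mask']&(d>0);v,u=np.where(k);P=to_world(m,W,np.c_[u,v],d[k])
    for a,b in((70,88),(18,36)):
        t=P[(P[:,2]>a)&(P[:,2]<b)]
        if len(t)>5: print(o['confidence'],o['bbox'],len(t),cv2.minAreaRect(t[:,:2].astype(np.float32)),np.median(t,axis=0))
E
python3 look.py w2.png
```

```text
2.2 [426.64225588 131.84084867 199.9214827 ] [-1.79928313e+02 -1.45756862e-01  1.70025289e+02] 0.5964873684871969
0.82 [265.2, 138.3, 305.5, 241.2] 1554 ((431.7486267089844, 132.680419921875), (19.822555541992188, 62.58132553100586), 80.88587951660156) [429.5281812  133.15045051  76.85306515]
0.82 [265.2, 138.3, 305.5, 241.2] 1652 ((432.05157470703125, 132.77207946777344), (36.05702209472656, 99.10527038574219), 80.97544860839844) [406.03658504 138.60006398  25.09388958]
```

View pics/w2.png

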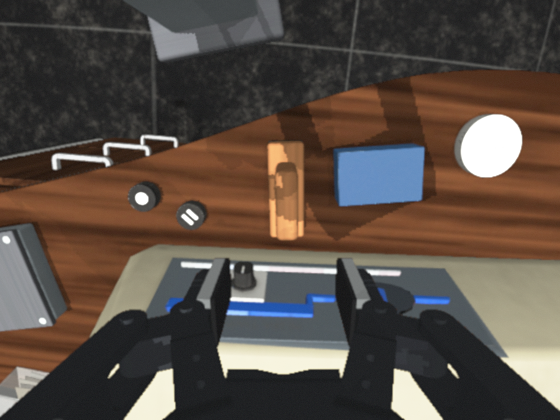

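The wrist view shows the block at about (287,190), clear of the blue box and the machine, with the fingers on either side. The block's centre is at (432, 132.7) with its long axis at -9.1°. I'll grasp 7 mm nearer the robot, to stay further from the machine.

Emit:
move_arm:
  increments:
    - {"tx":0.18,"ty":0.17,"tz":1,"rx":0,"ry":0,"rz":-0.9,"gripper":0.2}
    - {"tx":0,"ty":0,"tz":2.5,"rx":0,"ry":0,"rz":0,"gripper":0.2}
    - {"tx":0,"ty":0,"tz":2.5,"rx":0,"ry":0,"rz":0,"gripper":0.2}
    - {"tx":0,"ty":0,"tz":2.5,"rx":0,"ry":0,"rz":0,"gripper":0.2}
    - {"tx":0,"ty":0,"tz":2,"rx":0,"ry":0,"rz":0,"gripper":0.2}
    - {"tx":0,"ty":0,"tz":1.5,"rx":0,"ry":0,"rz":0,"gripper":0.2}
    - {"tx":0,"ty":0,"tz":0,"rx":0,"ry":0,"rz":0,"gripper":0.2}

```text
clock: 3.0
eef_pos: [424.8, 134.8, 79.8]
tcp_rot: [-3.14, -0.003, 2.986]
contact_force: [0.5, 0.1, 0.5]
opening: 0.603
```

Emit:
move_arm:
  increments:
    - {"tx":0,"ty":0,"tz":1.5,"rx":0,"ry":0,"rz":0,"gripper":0.2}
    - {"tx":0,"ty":0,"tz":1.5,"rx":0,"ry":0,"rz":0,"gripper":0.2}
    - {"tx":0,"ty":0,"tz":1.0,"rx":0,"ry":0,"rz":0,"gripper":0.2}
    - {"tx":0,"ty":0,"tz":0.6,"rx":0,"ry":0,"rz":0,"gripper":0.2}
    - {"tx":0,"ty":0,"tz":0,"rx":0,"ry":0,"rz":0,"gripper":0.2}
    - {"tx":0,"ty":0,"tz":0,"rx":0,"ry":0,"rz":0,"gripper":0.2}

```text
clock: 3.6
eef_pos: [426.4, 134.8, 35.7]
tcp_rot: [3.141, 0.0, 2.985]
contact_force: [-0.3, 0.2, -0.5]
opening: 0.599
```

Emit:
move_arm:
  increments:
    - {"tx":0,"ty":0,"tz":0,"rx":0,"ry":0,"rz":0,"gripper":-1}
    - {"tx":0,"ty":0,"tz":0,"rx":0,"ry":0,"rz":0,"gripper":-1}
    - {"tx":0,"ty":0,"tz":0,"rx":0,"ry":0,"rz":0,"gripper":-1}
    - {"tx":0,"ty":0,"tz":0,"rx":0,"ry":0,"rz":0,"gripper":-1}
    - {"tx":0,"ty":0,"tz":0,"rx":0,"ry":0,"rz":0,"gripper":-1}
    - {"tx":0,"ty":0,"tz":0,"rx":0,"ry":0,"rz":0,"gripper":-1}
    - {"tx":0,"ty":0,"tz":0,"rx":0,"ry":0,"rz":0,"gripper":-1}
    - {"tx":0,"ty":0,"tz":0,"rx":0,"ry":0,"rz":0,"gripper":-1}
  squeeze: 70

```text
clock: 4.4
eef_pos: [426.5, 134.7, 35.8]
tcp_rot: [3.141, 0.001, 2.985]
contact_force: [-1.3, -0.3, 5.7]
opening: 0.22
```

Gripped: an opening of 0.22 is about 19 mm. I'll lift, back away from the machine and check.

Emit:
move_arm:
  increments:
    - {"tx":0,"ty":0,"tz":-1,"rx":0,"ry":0,"rz":0,"gripper":-1}
    - {"tx":0,"ty":0,"tz":-1.5,"rx":0,"ry":0,"rz":0,"gripper":-1}
    - {"tx":1,"ty":0,"tz":-1.5,"rx":0,"ry":0,"rz":0,"gripper":-1}
    - {"tx":1.5,"ty":0,"tz":-1.5,"rx":0,"ry":0,"rz":0,"gripper":-1}
    - {"tx":1.5,"ty":0,"tz":-1.5,"rx":0,"ry":0,"rz":0,"gripper":-1}
    - {"tx":1,"ty":0,"tz":-1.5,"rx":0,"ry":0,"rz":0,"gripper":-1}
    - {"tx":0,"ty":0,"tz":0,"rx":0,"ry":0,"rz":0,"gripper":-1}
    - {"tx":0,"ty":0,"tz":0,"rx":0,"ry":0,"rz":0,"gripper":-1}

```text
clock: 5.2
eef_pos: [377.3, 142.6, 120.7]
tcp_rot: [3.141, 0.002, 2.985]
contact_force: [0.2, -0.8, -1.5]
opening: 0.229
```

Emit:
move_arm:
  increments:
    - {"tx":-0.2,"ty":-1.2,"tz":0,"rx":0,"ry":0,"rz":0,"gripper":-1}
    - {"tx":-0.4,"ty":-2.5,"tz":0,"rx":0,"ry":0,"rz":0,"gripper":-1}
    - {"tx":-0.4,"ty":-2.5,"tz":0,"rx":0,"ry":0,"rz":0,"gripper":-1}
    - {"tx":-0.4,"ty":-2.5,"tz":0,"rx":0,"ry":0,"rz":0,"gripper":-1}
    - {"tx":-0.4,"ty":-2.5,"tz":0,"rx":0,"ry":0,"rz":0,"gripper":-1}
    - {"tx":-0.4,"ty":-2.5,"tz":0,"rx":0,"ry":0,"rz":0,"gripper":-1}
    - {"tx":-0.4,"ty":-2.5,"tz":0,"rx":0,"ry":0,"rz":0,"gripper":-1}
    - {"tx":-0.4,"ty":-2.5,"tz":0,"rx":0,"ry":0,"rz":0,"gripper":-1}
    - {"tx":-0.4,"ty":-2.5,"tz":0,"rx":0,"ry":0,"rz":0,"gripper":-1}
    - {"tx":-0.4,"ty":-2.5,"tz":0,"rx":0,"ry":0,"rz":0,"gripper":-1}
    - {"tx":-0.2,"ty":-1.2,"tz":0,"rx":0,"ry":0,"rz":0,"gripper":-1}
    - {"tx":0,"ty":0,"tz":0,"rx":0,"ry":0,"rz":0,"gripper":-1}

```text
clock: 6.4
eef_pos: [377.1, -111.2, 119.8]
tcp_rot: [-3.142, -0.001, 2.982]
contact_force: [0.9, 0.7, -1.4]
opening: 0.228
```

Emit:
move_arm:
  increments:
    - {"tx":0,"ty":0,"tz":0,"rx":0,"ry":0,"rz":-4.2,"gripper":-1}
    - {"tx":0,"ty":0,"tz":0,"rx":0,"ry":0,"rz":-4.3,"gripper":-1}
    - {"tx":0,"ty":0,"tz":0,"rx":0,"ry":0,"rz":0,"gripper":-1}
    - {"tx":0,"ty":0,"tz":0,"rx":0,"ry":0,"rz":0,"gripper":-1}

```text
clock: 6.8
eef_pos: [377.1, -109.2, 120.0]
tcp_rot: [3.141, -0.001, 3.131]
contact_force: [-0.9, -0.2, -2.1]
opening: 0.226
```

```bash
python3 - <<'E'
from h import *
s=r.sense();T=pose(s);print(s['clock'],s['eef_pos'],np.degrees(s['tcp_rot']))
for n in ['wrist','top','scene']:
    T=pose();p,d=r.grab_frame(n); save(n+'2.png',p); m,W=cam(n,T)
    for q in ['saw_plate','scraper_block','offcut_disc','offcut_bar']:
        for o in r.cut_out(q,n)[:1]:
            k=o['mask']&(d>0); v,u=np.where(k); P=to_world(m,W,np.c_[u,v],d[k])
            if len(P)<6: continue
            a,b={'saw_plate':(27,38),'scraper_block':(155,175)}.get(q,(40,55)); t=P[(P[:,2]>a)&(P[:,2]<b)]
            if q=='scraper_block': print('grip/foot z pct',np.percentile(P[:,2],[1,10,50,90,99]).round(1))
            if len(t)>4: print(n,q,round(o['confidence'],2),o['bbox'],len(t),t.mean(0).round(1),[np.round(x,1) for x in cv2.minAreaRect(t[:,:2].astype(np.float32))],np.median(t[:,2]))
E
```

```text
6.8 [ 377.08875397 -109.19250877  120.04800023] [ 1.79984104e+02 -3.40229163e-02  1.79405698e+02]
wrist saw_plate 0.68 [11.2, 244.0, 223.9, 385.1] 7562 [ 447.2 -230.4   31.3] [array([ 480.4, -226.3]), array([116.1, 124.6]), np.float64(87.6)] 31.336264762675412
grip/foot z pct [ 88.2 108.5 151.9 161.6 162.4]
wrist scraper_block 0.72 [245.8, 170.4, 317.4, 375.0] 5638 [ 372.5 -109.8  160.5] [array([ 375.8, -110.1]), array([20.5, 50.1]), np.float64(89.6)] 160.969798121689
wrist offcut_bar 0.65 [110.6, 301.2, 135.1, 328.2] 414 [ 461.5 -244.5   43. ] [array([ 462.5, -245. ]), array([14.6, 21.8]), np.float64(76.7)] 43.2317110719695
top offcut_disc 0.36 [390.5, 193.0, 400.0, 195.4] 41 [ 505.8 -250.2   44.9] [array([ 506.3, -249.7]), array([17.5, 17. ]), np.float64(89.7)] 45.21156512754851
scene saw_plate 0.79 [305.1, 241.7, 372.9, 321.3] 1865 [ 476.4 -227.5   32.4] [array([ 479.8, -255.6]), array([128.9, 180. ]), np.float64(0.7)] 32.38769130833623
grip/foot z pct [1.000e-01 9.030e+01 1.108e+02 1.516e+02 1.671e+02]
scene scraper_block 0.98 [258.6, 214.8, 306.3, 247.3] 73 [ 361.6 -116.2  162.1] [array([ 367.5, -129.1]), array([20.8, 60. ]), np.float64(21.8)] 161.86129440239802
scene offcut_disc 0.61 [354.1, 262.3, 358.4, 273.0] 38 [ 501.2 -250.4   43.9] [array([ 501.4, -249.7]), array([14.9, 17.3]), np.float64(57.8)] 43.97846910647979
scene offcut_bar 0.64 [335.9, 264.9, 345.9, 279.2] 57 [ 460.9 -246.6   44.2] [array([ 461., -246.]), array([15.9, 21.7]), np.float64(83.5)] 44.26652097897124
```

View pics/wrist2.png

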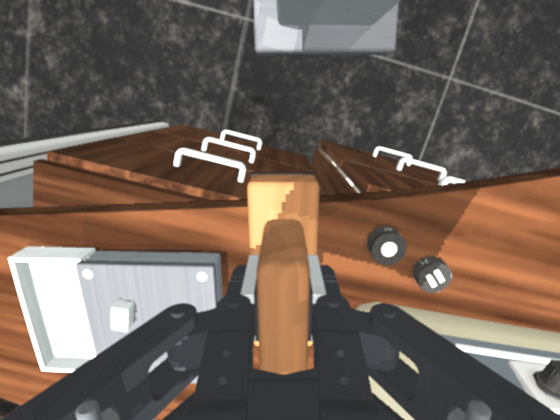

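The block hangs level in the gripper, with its top at z of about 161. The bar is on the plate at about (122,315). I'll place the block behind the offcuts, with the foot centre near (483,-200).

Emit:
move_arm:
  increments:
    - {"tx":-1,"ty":-1,"tz":0,"rx":0,"ry":0,"rz":0,"gripper":-1}
    - {"tx":-2,"ty":-2,"tz":0,"rx":0,"ry":0,"rz":0,"gripper":-1}
    - {"tx":-2.5,"ty":-2.2,"tz":0,"rx":0,"ry":0,"rz":0,"gripper":-1}
    - {"tx":-2.5,"ty":-2.2,"tz":0,"rx":0,"ry":0,"rz":0,"gripper":-1}
    - {"tx":-2.1,"ty":-1.5,"tz":0,"rx":0,"ry":0,"rz":0,"gripper":-1}
    - {"tx":0,"ty":0,"tz":1,"rx":0,"ry":0,"rz":0,"gripper":-1}
    - {"tx":0,"ty":0,"tz":1.5,"rx":0,"ry":0,"rz":0,"gripper":-1}
    - {"tx":0,"ty":0,"tz":1,"rx":0,"ry":0,"rz":0,"gripper":-1}
    - {"tx":0,"ty":0,"tz":0.5,"rx":0,"ry":0,"rz":0,"gripper":-1}
    - {"tx":0,"ty":0,"tz":0,"rx":0,"ry":0,"rz":0,"gripper":-1}
    - {"tx":0,"ty":0,"tz":0,"rx":0,"ry":0,"rz":0,"gripper":-1}

```text
clock: 8.65
eef_pos: [477.6, -199.6, 80.5]
tcp_rot: [-3.141, 0.0, 3.133]
contact_force: [-0.5, -0.6, -2.7]
opening: 0.226
```

```bash
python3 - <<'E'
from h import *
s=r.sense();print(s['clock'],s['eef_pos'],np.degrees(s['tcp_rot']),s['contact_force']); print(delta([477,-199,69.6]))
p,d=r.grab_frame('wrist');p2,_=r.grab_frame('top')
c=cv2.resize(p2[140:260,300:470],None,fx=3.2,fy=3.2,interpolation=2)
o=np.zeros((420,560+c.shape[1],3),np.uint8);o[:,:560]=p;o[:c.shape[0],560:]=c;save('m3.png',cv2.resize(o,(800,int(420*800/o.shape[1]))))
E
```

```text
8.65 [ 477.64667209 -199.59790917   80.50333542] [-1.79993765e+02  1.14105118e-02  1.79512694e+02] [-0.5229283  -0.56831829 -2.72062908]
[0.07 0.06 1.09]
```

View pics/m3.png

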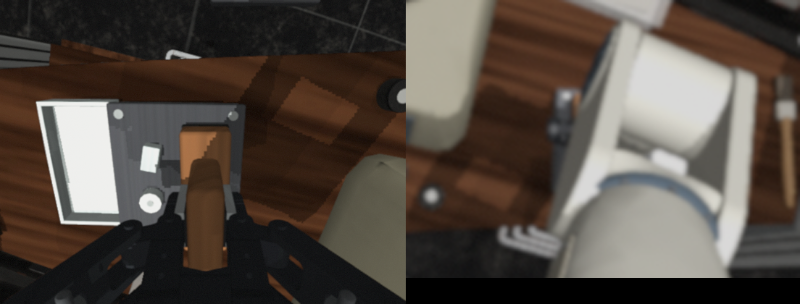

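The wrist view shows both offcuts, bar (150,158) and disc (150,203), on the trough side of the block, and both within the foot's width. I'll lower to about 2 mm above the plate and sweep slowly.

Emit:
move_arm:
  increments:
    - {"tx":0,"ty":0,"tz":0.5,"rx":0,"ry":0,"rz":0,"gripper":-1}
    - {"tx":0,"ty":0,"tz":0.5,"rx":0,"ry":0,"rz":0,"gripper":-1}
    - {"tx":0,"ty":0,"tz":0,"rx":0,"ry":0,"rz":0,"gripper":-1}
    - {"tx":0,"ty":-0.6,"tz":0,"rx":0,"ry":0,"rz":0,"gripper":-1}
    - {"tx":0,"ty":-0.6,"tz":0,"rx":0,"ry":0,"rz":0,"gripper":-1}
    - {"tx":0,"ty":-0.6,"tz":0,"rx":0,"ry":0,"rz":0,"gripper":-1}
    - {"tx":0,"ty":-0.6,"tz":0,"rx":0,"ry":0,"rz":0,"gripper":-1}
    - {"tx":0,"ty":-0.6,"tz":0,"rx":0,"ry":0,"rz":0,"gripper":-1}
    - {"tx":0,"ty":-0.6,"tz":0,"rx":0,"ry":0,"rz":0,"gripper":-1}

```text
clock: 9.65
eef_pos: [477.2, -236.2, 70.3]
tcp_rot: [3.142, 0.0, 3.133]
contact_force: [-0.3, 0.5, -1.4]
opening: 0.225
```

Emit:
move_arm:
  increments:
    - {"tx":0,"ty":-0.6,"tz":0,"rx":0,"ry":0,"rz":0,"gripper":-1}
    - {"tx":0,"ty":-0.6,"tz":0,"rx":0,"ry":0,"rz":0,"gripper":-1}
    - {"tx":0,"ty":-0.6,"tz":0,"rx":0,"ry":0,"rz":0,"gripper":-1}
    - {"tx":0,"ty":-0.6,"tz":0,"rx":0,"ry":0,"rz":0,"gripper":-1}
    - {"tx":0,"ty":-0.6,"tz":0,"rx":0,"ry":0,"rz":0,"gripper":-1}
    - {"tx":0,"ty":-0.6,"tz":0,"rx":0,"ry":0,"rz":0,"gripper":-1}
    - {"tx":0,"ty":-0.5,"tz":0,"rx":0,"ry":0,"rz":0,"gripper":-1}
    - {"tx":0,"ty":-0.3,"tz":0,"rx":0,"ry":0,"rz":0,"gripper":-1}
    - {"tx":0,"ty":0,"tz":0,"rx":0,"ry":0,"rz":0,"gripper":-1}
    - {"tx":0,"ty":0,"tz":0,"rx":0,"ry":0,"rz":0,"gripper":-1}

```text
clock: 10.65
eef_pos: [476.8, -279.5, 70.2]
tcp_rot: [3.141, -0.0, 3.133]
contact_force: [0.5, 0.5, -2.4]
opening: 0.223
```

```bash
python3 - <<'E'
from h import *
s=r.sense();print(s['clock'],s['eef_pos'],np.degrees(s['tcp_rot']),s['contact_force'])
p,d=r.grab_frame('wrist');p2,_=r.grab_frame('scene')
c=cv2.resize(p2[200:340,260:420],None,fx=3,fy=3,interpolation=2)
o=np.zeros((420,560+c.shape[1],3),np.uint8);o[:,:560]=p;o[:c.shape[0],560:]=c[:420];save('m4.png',cv2.resize(o,(800,int(420*800/o.shape[1]))))
E
```

```text
10.65 [ 476.75315529 -279.51073107   70.23700853] [ 1.79991879e+02 -8.36313597e-03  1.79494578e+02] [ 0.51277354  0.46505829 -2.39399057]
```

View pics/m4.png

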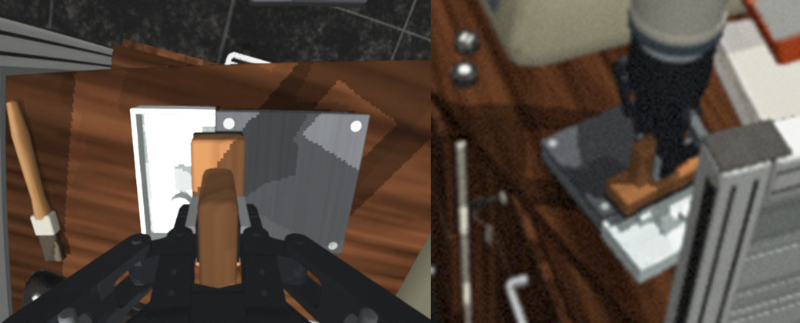

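The plate is bare behind the block, and the trough shows something at about (183,175). I'll lift straight up, move back over +y and look again.

Emit:
move_arm:
  increments:
    - {"tx":0,"ty":0,"tz":-1,"rx":0,"ry":0,"rz":0,"gripper":-1}
    - {"tx":0,"ty":0,"tz":-2,"rx":0,"ry":0,"rz":0,"gripper":-1}
    - {"tx":0,"ty":0,"tz":-2,"rx":0,"ry":0,"rz":0,"gripper":-1}
    - {"tx":1,"ty":2,"tz":0,"rx":0,"ry":0,"rz":0,"gripper":-1}
    - {"tx":1,"ty":3,"tz":0,"rx":0,"ry":0,"rz":0,"gripper":-1}
    - {"tx":1,"ty":3,"tz":0,"rx":0,"ry":0,"rz":0,"gripper":-1}
    - {"tx":1,"ty":3,"tz":0,"rx":0,"ry":0,"rz":0,"gripper":-1}
    - {"tx":0,"ty":3,"tz":0,"rx":0,"ry":0,"rz":0,"gripper":-1}
    - {"tx":0,"ty":2,"tz":0,"rx":0,"ry":0,"rz":0,"gripper":-1}
    - {"tx":0,"ty":0,"tz":0,"rx":0,"ry":0,"rz":0,"gripper":-1}
    - {"tx":0,"ty":0,"tz":0,"rx":0,"ry":0,"rz":0,"gripper":-1}

```text
clock: 11.85
eef_pos: [438.6, -119.2, 120.9]
tcp_rot: [-3.141, 0.001, 3.135]
contact_force: [0.4, 0.1, -2.6]
opening: 0.222
```

```bash
python3 - <<'E'
from h import *
s=r.sense();T=pose(s);print(s['clock'],s['eef_pos'],np.degrees(s['tcp_rot']))
ims=[]
for n in ['wrist','top','scene']:
    p,d=r.grab_frame(n); m,W=cam(n,T); ims.append(p)
    for q in ['offcut_disc','offcut_bar','scraper_block']:
        for o in r.cut_out(q,n)[:2]:
            k=o['mask']&(d>0); v,u=np.where(k); P=to_world(m,W,np.c_[u,v],d[k])
            if len(P)>4: print(n,q,round(o['confidence'],2),o['bbox'],np.percentile(P,[5,50,95],axis=0).round().tolist())
c=cv2.resize(ims[1][150:250,290:450],(480,300),interpolation=2)
o=np.zeros((420,1040,3),np.uint8);o[:,:560]=ims[0];o[:300,560:]=c;save('m5.png',cv2.resize(o,(800,323)))
E
```

```text
11.85 [ 438.63860311 -119.18570098  120.9329582 ] [-1.79970965e+02  5.73456869e-02  1.79595803e+02]
wrist offcut_disc 0.74 [51.0, 265.1, 82.7, 289.9] [[494.0, -320.0, 10.0], [501.0, -311.0, 19.0], [510.0, -304.0, 20.0]]
wrist offcut_bar 0.58 [71.5, 222.8, 85.9, 251.6] [[454.0, -298.0, 18.0], [463.0, -294.0, 21.0], [474.0, -289.0, 23.0]]
wrist scraper_block 0.65 [241.3, 171.2, 316.4, 374.3] [[395.0, -134.0, 107.0], [416.0, -120.0, 153.0], [455.0, -106.0, 163.0]]
scene offcut_bar 0.55 [351.2, 285.9, 357.7, 296.7] [[453.0, -299.0, 14.0], [462.0, -296.0, 20.0], [470.0, -289.0, 24.0]]
scene scraper_block 0.95 [283.6, 209.4, 325.0, 242.0] [[395.0, -139.0, 90.0], [421.0, -131.0, 111.0], [482.0, -112.0, 160.0]]
```

View pics/m5.png

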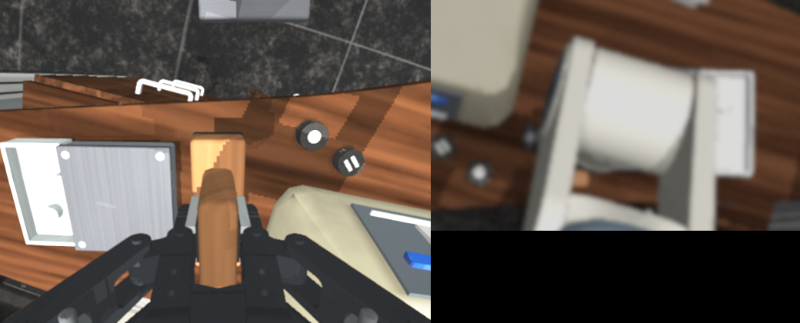

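Both offcuts lie in the trough. Disc: (501,-311), top at z of about 20. Bar: (463,-294), top at about 21. Both match the 8 mm floor plus 12 mm. The plate is bare. The desk under the block is also bare, so I'll set it down here.

Emit:
move_arm:
  increments:
    - {"tx":-0.5,"ty":0,"tz":1,"rx":0,"ry":0,"rz":0,"gripper":-1}
    - {"tx":0,"ty":0,"tz":2,"rx":0,"ry":0,"rz":0,"gripper":-1}
    - {"tx":0,"ty":0,"tz":2,"rx":0,"ry":0,"rz":0,"gripper":-1}
    - {"tx":0,"ty":0,"tz":1.5,"rx":0,"ry":0,"rz":0,"gripper":-1}
    - {"tx":0,"ty":0,"tz":1,"rx":0,"ry":0,"rz":0,"gripper":-1}
    - {"tx":0,"ty":0,"tz":0.5,"rx":0,"ry":0,"rz":0,"gripper":-1}
    - {"tx":0,"ty":0,"tz":0.2,"rx":0,"ry":0,"rz":0,"gripper":-1}
    - {"tx":0,"ty":0,"tz":0.1,"rx":0,"ry":0,"rz":0,"gripper":-1}
    - {"tx":0,"ty":0,"tz":0.1,"rx":0,"ry":0,"rz":0,"gripper":-1}
    - {"tx":0,"ty":0,"tz":0,"rx":0,"ry":0,"rz":0,"gripper":-1}
    - {"tx":0,"ty":0,"tz":0,"rx":0,"ry":0,"rz":0,"gripper":-1}

```text
clock: 13.55
eef_pos: [443.5, -119.3, 36.6]
tcp_rot: [-3.141, 0.001, 3.133]
contact_force: [0.1, -0.2, -2.3]
opening: 0.226
```

Emit:
move_arm:
  increments:
    - {"tx":0,"ty":0,"tz":0.06,"rx":0,"ry":0,"rz":0,"gripper":-1}
    - {"tx":0,"ty":0,"tz":0.06,"rx":0,"ry":0,"rz":0,"gripper":-1}
    - {"tx":0,"ty":0,"tz":0,"rx":0,"ry":0,"rz":0,"gripper":-1}
    - {"tx":0,"ty":0,"tz":0,"rx":0,"ry":0,"rz":0,"gripper":-1}

```text
clock: 13.95
eef_pos: [443.4, -119.4, 35.9]
tcp_rot: [-3.141, 0.001, 3.133]
contact_force: [-3.1, -0.2, 10.0]
opening: 0.226
```

Contact: 10 N upward. I'll open half-way to release it, then lift off.

Emit:
move_arm:
  increments:
    - {"tx":0,"ty":0,"tz":0,"rx":0,"ry":0,"rz":0,"gripper":-0.3}
    - {"tx":0,"ty":0,"tz":0,"rx":0,"ry":0,"rz":0,"gripper":0}
    - {"tx":0,"ty":0,"tz":0,"rx":0,"ry":0,"rz":0,"gripper":0.2}
    - {"tx":0,"ty":0,"tz":0,"rx":0,"ry":0,"rz":0,"gripper":0.2}
    - {"tx":0,"ty":0,"tz":0,"rx":0,"ry":0,"rz":0,"gripper":0.2}
    - {"tx":0,"ty":0,"tz":0,"rx":0,"ry":0,"rz":0,"gripper":0.2}

```text
clock: 14.55
eef_pos: [443.2, -119.3, 35.0]
tcp_rot: [3.142, -0.0, 3.133]
contact_force: [-0.3, 0.1, 0.1]
opening: 0.602
```

Emit:
move_arm:
  increments:
    - {"tx":0,"ty":0,"tz":-1,"rx":0,"ry":0,"rz":0,"gripper":0.2}
    - {"tx":0,"ty":0,"tz":-2,"rx":0,"ry":0,"rz":0,"gripper":0.2}
    - {"tx":0,"ty":0,"tz":-3,"rx":0,"ry":0,"rz":0,"gripper":0.2}
    - {"tx":0,"ty":0,"tz":-3,"rx":0,"ry":0,"rz":0,"gripper":0.2}
    - {"tx":0,"ty":0,"tz":-3,"rx":0,"ry":0,"rz":0,"gripper":0.2}
    - {"tx":0,"ty":0,"tz":-3,"rx":0,"ry":0,"rz":0,"gripper":0.2}
    - {"tx":0,"ty":0,"tz":-2,"rx":0,"ry":0,"rz":0,"gripper":0.2}
    - {"tx":0,"ty":0,"tz":0,"rx":0,"ry":0,"rz":0,"gripper":0.2}
    - {"tx":0,"ty":0,"tz":0,"rx":0,"ry":0,"rz":0,"gripper":0.2}

```text
clock: 15.45
eef_pos: [443.2, -119.3, 205.5]
tcp_rot: [-3.141, 0.001, 3.133]
contact_force: [0.4, -0.2, -0.2]
opening: 0.599
```

```bash
python3 look.py w6.png; python3 - <<'E'
from h import *
T=pose();p,d=r.grab_frame('wrist');m,W=cam('wrist',T)
for q in ['offcut_disc','offcut_bar']:
    for o in r.cut_out(q,'wrist')[:2]:
        k=o['mask']&(d>0); v,u=np.where(k); P=to_world(m,W,np.c_[u,v],d[k])
        if len(P)>4: print(q,round(o['confidence'],2),o['bbox'],np.percentile(P,[5,50,95],axis=0).round().tolist())
print(r.sense()['contact_force'])
E
```

```text
15.45 [ 443.16689688 -119.2707165   205.51339905] [-1.79983399e+02  5.83506928e-02  1.79504048e+02] 0.5991030655601925
0.79 [266.1, 138.8, 302.0, 238.4] 1482 ((449.0536804199219, -120.57897186279297), (19.40711784362793, 62.68770980834961), 89.92528533935547) [ 446.91953916 -120.49811586   76.82374122]
0.79 [266.1, 138.8, 302.0, 238.4] 1642 ((449.1167297363281, -120.50150299072266), (36.03001022338867, 98.71957397460938), 89.47815704345703) [ 423.90906634 -120.05033189   25.07784916]
offcut_disc 0.78 [102.7, 227.9, 124.0, 247.9] [[494.0, -320.0, 11.0], [501.0, -311.0, 19.0], [510.0, -304.0, 20.0]]
offcut_bar 0.55 [117.3, 196.9, 130.1, 217.2] [[454.0, -298.0, 11.0], [464.0, -293.0, 21.0], [476.0, -288.0, 23.0]]
offcut_bar 0.44 [65.5, 156.0, 243.0, 276.4] [[421.0, -344.0, 7.0], [473.0, -251.0, 31.0], [536.0, -173.0, 32.0]]
[-0.51199356  0.18823387 -0.72457408]
```

View pics/w6.png

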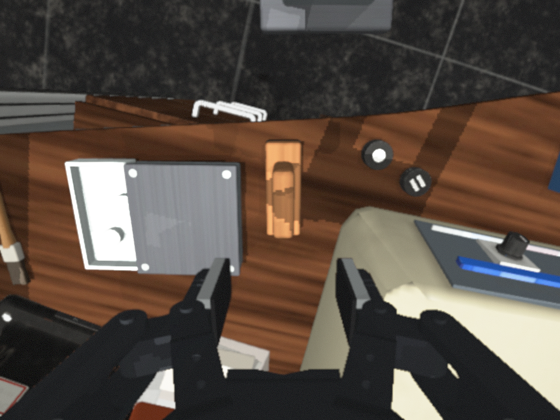

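The block stands upright on bare desk at about (284,190), released. The plate is empty, and the disc (115,236) and bar (124,195) lie in the trough. I'll hand it in.

```bash
python3 -c "
from rig import r; print(r.sign_off())"
```

```text
the job is handed in; nothing more can be done
None
```

The job is handed in, at about 15.7 s on the robot's clock. I gripped the scraper block by its upright grip and swept both offcuts into the trough in one slow stroke, with the foot about 2 mm above the plate. I then stood the block upright on the bare desk between the plate and the resin discs and let go.

**Last checks (wrist camera):**
- **Plate and offcuts:** The plate is empty. The disc is at (501, -311) with its top at z of about 20. The bar is at (464, -293) with its top at about 21. Both heights match lying on the 8 mm trough floor. Only part of the bar shows, because the plate edge hides the rest, so a slight lean can't be ruled out.
- **Block:** It is upright at (449, -120), with its grip top at z of about 77 against 78 expected.
- **Gripper:** It is open and about 170 mm above where it released the block. The force readings there were only noise, under 1 N.

**What failed or disagreed:**
- My first two move calls were refused as invalid because some rows left out keys. Nothing moved, and I resent them in full.
- In the last picture, the network's second bar detection (0.44 confidence) was the saw plate itself.
- The cameras disagreed by a few millimetres on positions (plate centre x 480 to 484, disc x 501 to 507), which the 100 mm foot covered.

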